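# Find the full container of baking beans by its weight and hold it up

## Robot

A 7-joint arm with a two-finger parallel gripper is mounted at the origin on the work surface. World frame = base frame: x ahead of the robot, y to its left, z up, the work surface at z = 0. Lengths are in m, angles in rad, forces in N, time in s.
With the tool pointing down it reaches from about 0.4 to 0.85 m from the base axis. Payload 10.4 kg.
Tool frame: the origin (TCP) lies on the centre line of the jaws, within the pads' length; the fingertips stand 25 mm ahead of it and the grasp point (between the pads) lies 6 mm ahead of it; z points along the fingers, y is the line along which they close (so a half turn about z gives the same grasp; the last joint's range is limited). The gripper opens to 87 mm and grips with 3 to 60 N. Pads are 19 mm wide; open, the fingers measure 117 mm over their backs; the gripper's body (75 mm by 190 mm) begins 51 mm behind the grasp point.
Start: joints at [-1.176, 0.332, -0.065, 1.46, 0.022, 1.35, -0.088], TCP at [0.254, 0.571, 0.248] pointing down, gripper open.
Joint ranges: [-2.6, 2.6], [-0.5, 2.12], [-1.47, 1.34], [0.16, 2.42], [-1.27, 4.41], [0.06, 2.06], [-2.6, 2.6]. Speed limits (rad/s): [2.22, 2.22, 2.79, 2.79, 3.14, 3.14, 3.14].

## Interface

Orientations are given as a unit quaternion [x, y, z, w].
In Python, from cell import robot gives the robot as it stands. The module is installed in compiled form; this text tells all that it offers.
- The arm moves only by the tool drive_tool, never from a script. Its argument "plan" is a list of rows, each an object with "fingers": the finger opening in cm, from 0 to 8.7; "travel": the shift along the tool's x, y, z in cm, a list of three; "twist": the turn about the tool's z in degrees. In form: [{"fingers": fingers, "travel": [x, y, z], "twist": twist}, ...]. A call has 1 to 20 rows; each row shifts and turns the commanded pose from where the row before left it, along the tool's axes as they then stand; what a row does not reach is not made up. A row lasts 1/12 s, in which the tool goes at most 41.7 mm and 7.16 degrees, less where a joint would pass 70% of its speed; a pose out of reach is approached as far as the arm can. A call with a gripper value outside its range is refused whole. The fingers move at their own pace and stop on an object; "squeeze" is the grip in N (left out, the last holds). Time passes only in rows, so rows that do not move let the fingers close. It gives the time, the measured TCP pose, the force, the opening and the grip force at its end, in the units of the state.
- robot.get_obs(): the state, without advancing time (a new reading comes with each control period).
- robot.snapshot(name): name is "scene" or "top" or "wrist"; returns (picture, depth): 420x560x3 uint8, red, green, blue; 420x560 float32, m along the optical axis (not along the pixel's ray), 0 where there is no reading.
- robot.camera_model(name): a dict with "fx", "fy", "cx", "cy" (pixels), "R" (3x3) and "t" (3): a world point X has camera coordinates R X + t. Camera axes: x right, y down, z forward; pixel columns grow to the right and rows downward; lengths in m; the calibration is good to about 2 mm. A picture is of the moment at which its call begins: read the wrist's pose just before it. camera_model takes no time and is no camera call; for the wrist camera it gives the pose at the moment of the call.
- robot.job_done(): hands the job in; it is judged then, once.
The state is a dict: "clock": time; "joint_positions": joint angles; "joint_vel": joint speeds; "joint_efforts": joint torques, N m; "ee_pos": TCP position; "eef_rot": TCP orientation; "contact_force": force on the tool from outside, world axes, zero at the start; "wrist_torque": the same for the moment, N m; "width": opening from 0.0 (shut) to 1.0 (fully open); "gripper_force": force on a finger pad.
Only numpy, scipy, OpenCV 4.12 (cv2) and the standard library are available. Lean on these libraries where they do the work, as an engineer would, in place of code of your own. Each camera call takes 0.05 s, during which the arm holds its last target. There are 200 camera calls.

## Task

Three identical closed containers of ceramic baking beans stand on the trolley; only one is full and you can't see in, so heft them to feel which is the heaviest. Stand the two lighter ones upright inside the sheet pan for refilling, set down rather than dropped and nothing knocked over, and leave the other things on the trolley where they are. Finish with the heaviest in the gripper, held up still and upright about 20 cm clear of the trolley top: the job ends while holding it, so do not put it down or let go.

Things in the scene. Friction and masses are not known exactly. Their poses are not given: they have to be found in the camera images.
- canister_1_center (a point): one of three identical closed screw-top containers, loose on the trolley top: opaque white plastic, round, straight wall 62 mm across up to 91 mm, ribbed blue lid 60 mm across above, 115 mm tall in all. Point: its centre, 57.5 mm above the underside; z up. Only the weights differ (0.1 to 0.55 kg; the heaviest by 150 g or more); nothing to be seen tells which
- canister_2_center (a point): one of three identical closed screw-top containers, loose on the trolley top: opaque white plastic, round, straight wall 62 mm across up to 91 mm, ribbed blue lid 60 mm across above, 115 mm tall in all. Point: its centre, 57.5 mm above the underside; z up. Only the weights differ (0.1 to 0.55 kg; the heaviest by 150 g or more); nothing to be seen tells which
- canister_3_center (a point): one of three identical closed screw-top containers, loose on the trolley top: opaque white plastic, round, straight wall 62 mm across up to 91 mm, ribbed blue lid 60 mm across above, 115 mm tall in all. Point: its centre, 57.5 mm above the underside; z up. Only the weights differ (0.1 to 0.55 kg; the heaviest by 150 g or more); nothing to be seen tells which
- sheet_pan: aluminium quarter-size sheet pan, 330 mm (its x) by 240 mm (its y), rim 25 mm high, wall and floor 4 mm thick, lying flat and firm on the trolley top: the pan for containers that go to be refilled. Origin at the centre of its underside, z up; its inside floor is 4 mm above the trolley top (z = 0) and takes all three containers in a row along its x
- egg_cup: white ceramic egg cup, 49 mm across, 65 mm tall, origin under its foot. A bystander, loose on the trolley top
- spoon_ring: four red plastic measuring spoons fanned out on a red ring, up to 19 mm high; origin at the ring's centre on the trolley top, the spoons reach up to 145 mm along its +x within 45 degrees. A bystander, loose on the trolley top
- lace_mat_roll: pink silicone lace mat rolled up stiff, 44 mm across, 300 mm long along its y, origin under its middle. A bystander, loose on the trolley top
- cake_leveller: steel cake leveller frame lying flat, 330 mm along its y, 165 mm along its x, up to 18 mm high, origin midway between its two feet on the trolley top, the frame reaching to +x. A bystander, loose on the trolley top
- cutter_set: nest of three round steel pastry cutters, 96 mm across, 47 mm tall, origin under its centre. A bystander, loose on the trolley top
- palette_knife: palette knife lying flat along its x, about 250 mm long and 25 mm high, handle to -x. A bystander, loose on the trolley top
Not all that is in view belongs to the job. Leave any red look-alike of the part that bears canister_3_center alone.

How it is judged:
At the end, for the whole second after the job is handed in: Heaviest held in the fingers, underside at least 140 mm above the trolley top, within 0.25 rad of upright, still, touching no pan or container. The two light ones (each under 3.5 N on the pan) stand on its floor inside the rim, within 0.1 rad of upright, at rest, untouched (((height (world z) of canister_1_center above 0.1975 m and angle between canister_1_center's own z axis and vertical below 0.25 rad and linear speed of canister_1 below 0.03 m/s and contact force between the fingers and canister_1 above 1 N and contact force between canister_1 and sheet_pan below 0.2 N and (x of canister_2_center in the frame of sheet_pan between -0.132 and 0.132 m and y of canister_2_center in the frame of sheet_pan between -0.087 and 0.087 m and height (world z) of canister_2_center between 0.054 and 0.068 m and angle between canister_2_center's own z axis and vertical below 0.1 rad and linear speed of canister_2 below 0.02 m/s and contact force between each of the arm, the fingers and canister_2 below 0.2 N and contact force between canister_2 and sheet_pan between 0.5 and 3.5 N) and contact force between canister_1 and canister_2 below 0.2 N and (x of canister_3_center in the frame of sheet_pan between -0.132 and 0.132 m and y of canister_3_center in the frame of sheet_pan between -0.087 and 0.087 m and height (world z) of canister_3_center between 0.054 and 0.068 m and angle between canister_3_center's own z axis and vertical below 0.1 rad and linear speed of canister_3 below 0.02 m/s and contact force between each of the arm, the fingers and canister_3 below 0.2 N and contact force between canister_3 and sheet_pan between 0.5 and 3.5 N) and contact force between canister_1 and canister_3 below 0.2 N) or (height (world z) of canister_2_center above 0.1975 m and angle between canister_2_center's own z axis and vertical below 0.25 rad and linear speed of canister_2 below 0.03 m/s and contact force between the fingers and canister_2 above 1 N and contact force between canister_2 and sheet_pan below 0.2 N and (x of canister_1_center in the frame of sheet_pan between -0.132 and 0.132 m and y of canister_1_center in the frame of sheet_pan between -0.087 and 0.087 m and height (world z) of canister_1_center between 0.054 and 0.068 m and angle between canister_1_center's own z axis and vertical below 0.1 rad and linear speed of canister_1 below 0.02 m/s and contact force between each of the arm, the fingers and canister_1 below 0.2 N and contact force between canister_1 and sheet_pan between 0.5 and 3.5 N) and contact force between canister_2 and canister_1 below 0.2 N and (x of canister_3_center in the frame of sheet_pan between -0.132 and 0.132 m and y of canister_3_center in the frame of sheet_pan between -0.087 and 0.087 m and height (world z) of canister_3_center between 0.054 and 0.068 m and angle between canister_3_center's own z axis and vertical below 0.1 rad and linear speed of canister_3 below 0.02 m/s and contact force between each of the arm, the fingers and canister_3 below 0.2 N and contact force between canister_3 and sheet_pan between 0.5 and 3.5 N) and contact force between canister_2 and canister_3 below 0.2 N) or (height (world z) of canister_3_center above 0.1975 m and angle between canister_3_center's own z axis and vertical below 0.25 rad and linear speed of canister_3 below 0.03 m/s and contact force between the fingers and canister_3 above 1 N and contact force between canister_3 and sheet_pan below 0.2 N and (x of canister_1_center in the frame of sheet_pan between -0.132 and 0.132 m and y of canister_1_center in the frame of sheet_pan between -0.087 and 0.087 m and height (world z) of canister_1_center between 0.054 and 0.068 m and angle between canister_1_center's own z axis and vertical below 0.1 rad and linear speed of canister_1 below 0.02 m/s and contact force between each of the arm, the fingers and canister_1 below 0.2 N and contact force between canister_1 and sheet_pan between 0.5 and 3.5 N) and contact force between canister_3 and canister_1 below 0.2 N and (x of canister_2_center in the frame of sheet_pan between -0.132 and 0.132 m and y of canister_2_center in the frame of sheet_pan between -0.087 and 0.087 m and height (world z) of canister_2_center between 0.054 and 0.068 m and angle between canister_2_center's own z axis and vertical below 0.1 rad and linear speed of canister_2 below 0.02 m/s and contact force between each of the arm, the fingers and canister_2 below 0.2 N and contact force between canister_2 and sheet_pan between 0.5 and 3.5 N) and contact force between canister_3 and canister_2 below 0.2 N))); the arm keeps its last pose, push and grip.
It fails at once if a container is knocked or laid over (angle between any of canister_1_center, canister_2_center, canister_3_center's own z axis and vertical above 0.7 rad).
It fails at once if a container is dropped or thrown: it moves faster than 0.7 m/s out of the fingers ((linear speed of canister_1 above 0.7 m/s and contact force between the fingers and canister_1 below 0.05 N) or (linear speed of canister_2 above 0.7 m/s and contact force between the fingers and canister_2 below 0.05 N) or (linear speed of canister_3 above 0.7 m/s and contact force between the fingers and canister_3 below 0.05 N)).
It fails at once if a bystander is shifted by more than 30 mm (distance of any of egg_cup, spoon_ring, lace_mat_roll, cake_leveller, cutter_set, palette_knife from where it was at the start of the episode above 0.03 m).
It also fails if it takes over 72 s, if anything falls off the work surface, if the arm or the gripper's body presses on something with over 40 N, if the wrist force passes 120 N, or if a joint passes its speed limit or range.

## Working session

There is one attempt and no reset: what is moved stays moved. The work goes in short steps, Python scripts to look and compute and a tool call to move; the robot and the scene stay as the last step left them, time stands still between calls to the robot, and variables do not carry over. Pictures are saved under pics/ and viewed, at most 10 in all, crops included, and the job is handed in when it is done.

Besides the shell and the picture viewer there is one more tool, called after ">>>" by a JSON object that holds its "fn" and its "kwargs". drive_tool: Moves the arm, as the interface text tells. Its arguments: {"type":"object","properties":{"plan":{"type":"array","items":{"type":"object","properties":{"fingers":{"type":"number"},"travel":{"type":"array","items":{"type":"number"}},"twist":{"type":"number"}}}},"squeeze":{"type":"number"}},"required":["plan"]}

```bash
mkdir -p pics
python3 - <<'E'
from cell import robot
import cv2,numpy as np
o=robot.get_obs()
print({k:np.round(v,3).tolist() for k,v in o.items()})
for n in("top","scene"):
    p,d=robot.snapshot(n); cv2.imwrite(f"pics/{n}0.png",p[:,:,::-1]); np.savez(f"{n}0.npz",p=p,d=d,**robot.camera_model(n)) 
    print(n,robot.camera_model(n))
E
```

```text
{'clock': 0.0, 'joint_positions': [-1.176, 0.333, -0.065, 1.461, 0.022, 1.35, -0.088], 'joint_vel': [-0.0, 0.001, -0.0, -0.002, -0.003, -0.0, -0.0], 'joint_efforts': [0.0, -62.326, 0.025, -38.99, -0.061, 0.04, 0.0], 'ee_pos': [0.253, 0.571, 0.247], 'eef_rot': [0.207, 0.978, -0.001, -0.0], 'contact_force': [0.002, -0.818, 0.239], 'wrist_torque': [-0.001, -0.026, -0.027], 'gripper_force': 0.0, 'width': 1.001}
top {'fx': 494.89141506517456, 'fy': 494.89141506517456, 'cx': 281.0409762583708, 'cy': 214.40456459108762, 'R': array([[ 0.01522479, -0.99983735,  0.0096685 ],
       [-0.99121221, -0.0163628 , -0.13126539],
       [ 0.13140225, -0.00758505, -0.99130011]]), 't': array([0.05932612, 0.51567694, 1.31785356])}
scene {'fx': 496.11926221096337, 'fy': 496.11926221096337, 'cx': 284.53088311740765, 'cy': 209.4905197910514, 'R': array([[ 0.43509949,  0.90033328,  0.00940363],
       [ 0.7429392 , -0.35309711, -0.56865084],
       [-0.50865488,  0.25440601, -0.82252526]]), 't': array([-0.31272989, -0.32080804,  1.58759515])}
```

View pics/top0.png

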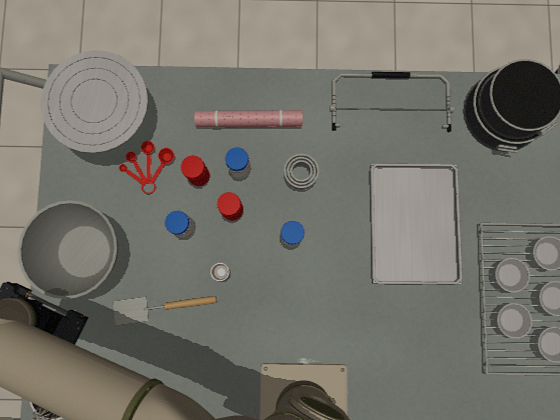

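View pics/scene0.png

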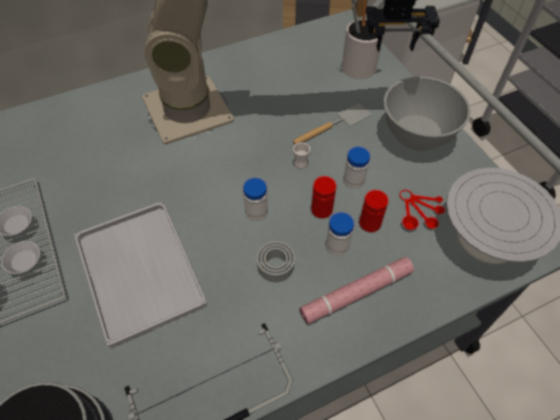

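The top view shows blue lids at about (237,160), (177,222) and (292,233), with red look-alikes at (194,170) and (230,206). The pan spans (371..459, 165..283), the egg cup is at (220,271) and the cutters at (301,171).

```bash
cat > h.py <<'E'
import numpy as np,cv2
def ray(m,u,v,z):
    R=m['R'];t=m['t'];d=R.T@np.array([(u-m['cx'])/m['fx'],(v-m['cy'])/m['fy'],1]);c=-R.T@t
    return (c+d*(z-c[2])/d[2])
def blobs(p,lo,hi,amin):
    h=cv2.cvtColor(p,cv2.COLOR_RGB2HSV);m=cv2.inRange(h,lo,hi)
    n,l,s,c=cv2.connectedComponentsWithStats(m)
    return [(s[i,4],l==i) for i in range(1,n) if s[i,4]>amin]
def tops(m,p,d,lo,hi,z,amin=100):
    # centre of top-face: points from depth near the lid top
    out=[]
    for a,k in blobs(p,lo,hi,amin):
        v,u=np.nonzero(k&(d>0)); Z=d[v,u]
        X=(np.c_[(u-m['cx'])/m['fx']*Z,(v-m['cy'])/m['fy']*Z,Z]-m['t'])@m['R']
        s=X[X[:,2]>z-.005]
        if len(s)>20: out.append((a,np.round([*cv2.minEnclosingCircle(s[:,:2].astype(np.float32))[0],np.median(s[:,2])],4),np.round(s.mean(0),4),np.round(np.ptp(s,axis=0),3)))
    return out
E
python3 - <<'E'
from h import *
for n in("top","scene"):
    m=np.load(n+"0.npz");p,d=m['p'],m['d'];m={k:m[k] for k in('fx','fy','cx','cy','R','t')}
    print(n)
    for c,lo,hi in(("blue",(100,120,60),(125,255,255)),("red",(0,150,60),(8,255,255))):
        for r in tops(m,p,d,lo,hi,.115): print(c,*r)
    if n=="top":
        for q in((371,165),(458,164),(460,283),(372,281)): print("pan",ray(m,*q,.025).round(3))
        for q,z in(((220,271),.065),((301,171),.047),((166,302),.02),((148,187),.01),((214,300),.02),((195,119),.03)): print(q,ray(m,*q,z).round(3))
E
```

```text
top
blue 417 [0.6495 0.1869 0.1156] [0.6485 0.1859 0.1156] [0.059 0.06  0.013]
blue 440 [0.4796 0.3355 0.1153] [0.4796 0.3342 0.1153] [0.059 0.06  0.012]
blue 430 [0.4592 0.0388 0.1156] [0.4591 0.0386 0.1157] [0.057 0.056 0.012]
red 567 [0.6252 0.3008 0.1153] [0.6254 0.3    0.1154] [0.06  0.06  0.014]
red 524 [0.5302 0.2034 0.1152] [0.5297 0.2028 0.1154] [0.06  0.059 0.012]
pan [ 0.659 -0.181  0.025]
pan [ 0.666 -0.425  0.025]
pan [ 0.336 -0.42   0.025]
pan [ 0.338 -0.181  0.025]
(220, 271) [0.358 0.226 0.065]
(301, 171) [0.634 0.015 0.047]
(166, 302) [0.274 0.373 0.02 ]
(148, 187) [0.589 0.44  0.01 ]
(214, 300) [0.281 0.244 0.02 ]
(195, 119) [0.781 0.313 0.03 ]
scene
blue 348 [0.4829 0.3339 0.1149] [0.482  0.3339 0.1148] [0.063 0.058 0.011]
blue 389 [0.4594 0.037  0.1143] [0.4607 0.0382 0.1143] [0.064 0.058 0.009]
blue 437 [0.6502 0.1854 0.1147] [0.6509 0.1855 0.1148] [0.061 0.058 0.011]
red 810 [0.5309 0.2009 0.1147] [0.5321 0.2027 0.1147] [0.06 0.06 0.01]
red 838 [0.627  0.3007 0.1148] [0.6273 0.2993 0.1148] [0.059 0.06  0.01 ]
```

>>> {"fn": "drive_tool", "kwargs": {"plan": [{"travel":[-3.03,-1.24,0],"twist":0,"fingers":8.7},{"travel":[-3.03,-1.24,0],"twist":0,"fingers":8.7},{"travel":[-3.03,-1.24,0],"twist":0,"fingers":8.7},{"travel":[-3.03,-1.24,0],"twist":0,"fingers":8.7},{"travel":[-3.03,-1.24,0],"twist":0,"fingers":8.7},{"travel":[-3.03,-1.24,0],"twist":0,"fingers":8.7},{"travel":[-3.03,-1.24,0],"twist":0,"fingers":8.7},{"travel":[-3.03,-1.24,0],"twist":0,"fingers":8.7},{"travel":[-3.03,-1.24,0],"twist":0,"fingers":8.7},{"travel":[-3.03,-1.24,0],"twist":0,"fingers":8.7},{"travel":[0,0,0],"twist":6.6,"fingers":8.7},{"travel":[0,0,0],"twist":6.6,"fingers":8.7},{"travel":[0,0,0],"twist":6.6,"fingers":8.7},{"travel":[0,0,0],"twist":6.6,"fingers":8.7},{"travel":[0,0,0],"twist":6.6,"fingers":8.7},{"travel":[0,0,0],"twist":6.6,"fingers":8.7},{"travel":[0,0,0],"twist":6.6,"fingers":8.7},{"travel":[0,0,0],"twist":6.6,"fingers":8.7},{"travel":[0,0,0],"twist":6.6,"fingers":8.7},{"travel":[0,0,0],"twist":6.6,"fingers":8.7}], "squeeze": 20}}

```text
clock: 1.77
ee_pos: [0.48, 0.3349, 0.2472]
eef_rot: [0.709, 0.705, -0.0, -0.0]
contact_force: [-0.5, -0.1, 0.4]
width: 1.002
gripper_force: 0.0
```

Run:
```python
from cell import robot
from h import *
o=robot.get_obs();print(o['ee_pos'],o['eef_rot'],o['joint_positions'],o['contact_force'])
m=robot.camera_model("wrist");p,d=robot.snapshot("wrist");cv2.imwrite("pics/w1.png",p[:,:,::-1])
for r in tops(m,p,d,(100,120,60),(125,255,255),.115): print(*r)
```

```text
[0.48001347 0.33489062 0.24715751] [ 7.08728139e-01  7.05481602e-01 -3.60620615e-04 -6.53595730e-05] [-0.89205155  0.24320181  0.24427362  1.58433981 -0.06016298  1.32216696
 -0.6444228 ] [-0.49442065 -0.05548013  0.41555611]
3700 [0.4787 0.3352 0.115 ] [0.4789 0.3363 0.1149] [0.06  0.061 0.007]
```

View pics/w1.png

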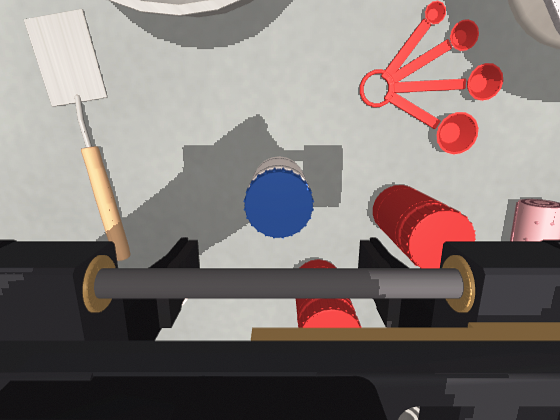

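The wrist view shows the blue lid at (279,202) centred between the fingers, with red look-alikes to the right and palette knife to the left, all clear of the descent.

>>> {"fn": "drive_tool", "kwargs": {"plan": [{"travel":[0,0,3.5],"twist":0,"fingers":8.7},{"travel":[0,0,3.5],"twist":0,"fingers":8.7},{"travel":[0,0,3.5],"twist":0,"fingers":8.7},{"travel":[0,0,3.0],"twist":0,"fingers":8.7},{"travel":[0,0,1.8],"twist":0,"fingers":8.7},{"travel":[0,0,1.0],"twist":0,"fingers":8.7},{"travel":[0,0,0],"twist":0,"fingers":8.7},{"travel":[0,0,0],"twist":0,"fingers":6.6},{"travel":[0,0,0],"twist":0,"fingers":5.5},{"travel":[0,0,0],"twist":0,"fingers":5.5},{"travel":[0,0,0],"twist":0,"fingers":5.5},{"travel":[0,0,0],"twist":0,"fingers":5.5},{"travel":[0,0,0],"twist":0,"fingers":5.5},{"travel":[0,0,0],"twist":0,"fingers":5.5}], "squeeze": 25}}

```text
clock: 2.98
ee_pos: [0.4803, 0.3354, 0.0854]
eef_rot: [0.707, 0.708, 0.001, -0.0]
contact_force: [-1.7, 0.1, 6.7]
width: 0.709
gripper_force: 25.0
```

>>> {"fn": "drive_tool", "kwargs": {"plan": [{"travel":[0,0,-0.5],"twist":0,"fingers":5.5},{"travel":[0,0,-1.5],"twist":0,"fingers":5.5},{"travel":[0,0,-2.5],"twist":0,"fingers":5.5},{"travel":[0,0,-3],"twist":0,"fingers":5.5},{"travel":[0,0,-3],"twist":0,"fingers":5.5},{"travel":[0,0,-3],"twist":0,"fingers":5.5},{"travel":[0,0,-2],"twist":0,"fingers":5.5},{"travel":[0,0,-1],"twist":0,"fingers":5.5},{"travel":[0,0,0],"twist":0,"fingers":5.5},{"travel":[0,0,0],"twist":0,"fingers":5.5},{"travel":[0,0,0],"twist":0,"fingers":5.5},{"travel":[0,0,0],"twist":0,"fingers":5.5},{"travel":[0,0,0],"twist":0,"fingers":5.5},{"travel":[0,0,0],"twist":0,"fingers":5.5},{"travel":[0,0,0],"twist":0,"fingers":5.5},{"travel":[0,0,0],"twist":0,"fingers":5.5}]}}

```text
clock: 4.32
ee_pos: [0.4802, 0.3349, 0.2493]
eef_rot: [0.707, 0.707, -0.0, -0.0]
contact_force: [0.1, 0.0, -5.7]
width: 0.703
gripper_force: 25.0
```

>>> {"fn": "drive_tool", "kwargs": {"plan": [{"travel":[0,0,0],"twist":0,"fingers":5.5},{"travel":[0,0,0],"twist":0,"fingers":5.5},{"travel":[0,0,0],"twist":0,"fingers":5.5}]}}

```text
clock: 4.57
ee_pos: [0.4802, 0.335, 0.2496]
eef_rot: [0.707, 0.708, 0.0, -0.0]
contact_force: [-0.3, -0.8, -5.4]
width: 0.706
gripper_force: 25.0
```

>>> {"fn": "drive_tool", "kwargs": {"plan": [{"travel":[0,0,1.5],"twist":0,"fingers":5.5},{"travel":[0,0,3],"twist":0,"fingers":5.5},{"travel":[0,0,3],"twist":0,"fingers":5.5},{"travel":[0,0,3],"twist":0,"fingers":5.5},{"travel":[0,0,2.5],"twist":0,"fingers":5.5},{"travel":[0,0,1.5],"twist":0,"fingers":5.5},{"travel":[0,0,0.9],"twist":0,"fingers":5.5},{"travel":[0,0,0.5],"twist":0,"fingers":5.5},{"travel":[0,0,0.3],"twist":0,"fingers":5.5},{"travel":[0,0,0.2],"twist":0,"fingers":5.5},{"travel":[0,0,0],"twist":0,"fingers":5.5},{"travel":[0,0,0],"twist":0,"fingers":5.5}]}}

```text
clock: 5.57
ee_pos: [0.4807, 0.3354, 0.0865]
eef_rot: [0.707, 0.707, 0.001, -0.0]
contact_force: [-0.7, -0.3, -4.6]
width: 0.71
gripper_force: 25.0
```

>>> {"fn": "drive_tool", "kwargs": {"plan": [{"travel":[0,0,0.1],"twist":0,"fingers":5.5},{"travel":[0,0,0.1],"twist":0,"fingers":5.5},{"travel":[0,0,0],"twist":0,"fingers":5.5}]}}

```text
clock: 5.82
ee_pos: [0.4807, 0.3356, 0.0854]
eef_rot: [0.707, 0.707, 0.001, -0.0]
contact_force: [-3.7, -1.2, 8.3]
width: 0.706
gripper_force: 25.0
```

Set down. Release, rise, move over the next one.

>>> {"fn": "drive_tool", "kwargs": {"plan": [{"travel":[0,0,0],"twist":0,"fingers":8.7},{"travel":[0,0,0],"twist":0,"fingers":8.7},{"travel":[0,0,0],"twist":0,"fingers":8.7},{"travel":[0,0,0],"twist":0,"fingers":8.7},{"travel":[0,0,-1.5],"twist":0,"fingers":8.7},{"travel":[0,0,-3],"twist":0,"fingers":8.7},{"travel":[0,0,-4],"twist":0,"fingers":8.7},{"travel":[0,0,-4],"twist":0,"fingers":8.7},{"travel":[0,0,-4],"twist":0,"fingers":8.7},{"travel":[-2.1,2.4,0],"twist":0,"fingers":8.7},{"travel":[-2.1,2.4,0],"twist":0,"fingers":8.7},{"travel":[-2.1,2.4,0],"twist":0,"fingers":8.7},{"travel":[-2.1,2.4,0],"twist":0,"fingers":8.7},{"travel":[-2.1,2.4,0],"twist":0,"fingers":8.7},{"travel":[-2.1,2.4,0],"twist":0,"fingers":8.7},{"travel":[-2.2,2.5,0],"twist":0,"fingers":8.7},{"travel":[0,0,0],"twist":0,"fingers":8.7},{"travel":[0,0,0],"twist":0,"fingers":8.7},{"travel":[0,0,0],"twist":0,"fingers":8.7}]}}

```text
clock: 7.4
ee_pos: [0.6492, 0.1875, 0.2482]
eef_rot: [0.707, 0.707, -0.0, -0.0]
contact_force: [-0.4, 0.2, -0.8]
width: 0.993
gripper_force: 0.0
```

Run:
```python
from cell import robot
from h import *
o=robot.get_obs();print(o['ee_pos'],o['eef_rot'],o['contact_force'])
m=robot.camera_model("wrist");p,d=robot.snapshot("wrist")
for r in tops(m,p,d,(100,120,60),(125,255,255),.115): print(*r)
m=robot.camera_model("top");p,d=robot.snapshot("top")
for r in tops(m,p,d,(100,120,60),(125,255,255),.115): print(*r)
```

```text
[0.64922215 0.18748098 0.24824716] [ 7.06736399e-01  7.07476908e-01 -6.71534520e-05 -2.88015282e-04] [-0.36810538  0.18614175 -0.81524598]
4788 [0.4799 0.3345 0.1149] [0.4813 0.3275 0.1148] [0.061 0.042 0.008]
3662 [0.6484 0.1861 0.115 ] [0.6483 0.1873 0.1149] [0.061 0.061 0.007]
437 [0.4807 0.3348 0.1154] [0.4803 0.3343 0.1155] [0.057 0.059 0.012]
430 [0.4591 0.0388 0.1154] [0.4589 0.0387 0.1154] [0.057 0.056 0.011]
```

>>> {"fn": "drive_tool", "kwargs": {"plan": [{"travel":[-0.1,0,3.5],"twist":0,"fingers":8.7},{"travel":[0,0,3.5],"twist":0,"fingers":8.7},{"travel":[0,0,3.5],"twist":0,"fingers":8.7},{"travel":[0,0,3.0],"twist":0,"fingers":8.7},{"travel":[0,0,1.8],"twist":0,"fingers":8.7},{"travel":[0,0,1.0],"twist":0,"fingers":8.7},{"travel":[0,0,0],"twist":0,"fingers":8.7},{"travel":[0,0,0],"twist":0,"fingers":6.6},{"travel":[0,0,0],"twist":0,"fingers":5.5},{"travel":[0,0,0],"twist":0,"fingers":5.5},{"travel":[0,0,0],"twist":0,"fingers":5.5},{"travel":[0,0,0],"twist":0,"fingers":5.5},{"travel":[0,0,0],"twist":0,"fingers":5.5},{"travel":[0,0,0],"twist":0,"fingers":5.5}]}}

```text
clock: 8.67
ee_pos: [0.6498, 0.1864, 0.0865]
eef_rot: [0.707, 0.707, 0.001, 0.0]
contact_force: [-1.9, 0.1, 6.6]
width: 0.709
gripper_force: 25.0
```

>>> {"fn": "drive_tool", "kwargs": {"plan": [{"travel":[0,0,-0.5],"twist":0,"fingers":5.5},{"travel":[0,0,-1.5],"twist":0,"fingers":5.5},{"travel":[0,0,-2.5],"twist":0,"fingers":5.5},{"travel":[0,0,-3],"twist":0,"fingers":5.5},{"travel":[0,0,-3],"twist":0,"fingers":5.5},{"travel":[0,0,-3],"twist":0,"fingers":5.5},{"travel":[0,0,-2],"twist":0,"fingers":5.5},{"travel":[0,0,-1],"twist":0,"fingers":5.5},{"travel":[0,0,0],"twist":0,"fingers":5.5},{"travel":[0,0,0],"twist":0,"fingers":5.5},{"travel":[0,0,0],"twist":0,"fingers":5.5},{"travel":[0,0,0],"twist":0,"fingers":5.5},{"travel":[0,0,0],"twist":0,"fingers":5.5},{"travel":[0,0,0],"twist":0,"fingers":5.5},{"travel":[0,0,0],"twist":0,"fingers":5.5},{"travel":[0,0,0],"twist":0,"fingers":5.5}]}}

```text
clock: 10.0
ee_pos: [0.6493, 0.1862, 0.2503]
eef_rot: [0.707, 0.707, -0.0, -0.0]
contact_force: [0.8, 0.5, -1.4]
width: 0.708
gripper_force: 25.0
```

>>> {"fn": "drive_tool", "kwargs": {"plan": [{"travel":[0,0,0],"twist":0,"fingers":5.5},{"travel":[0,0,0],"twist":0,"fingers":5.5},{"travel":[0,0,0],"twist":0,"fingers":5.5}]}}

```text
clock: 10.25
ee_pos: [0.6494, 0.1862, 0.2506]
eef_rot: [0.707, 0.707, 0.0, -0.0]
contact_force: [0.1, 1.1, -2.2]
width: 0.707
gripper_force: 25.0
```

A is light (~1.8 N against ~5.5 N), so it goes to the pan.

>>> {"fn": "drive_tool", "kwargs": {"plan": [{"travel":[-1.5,0,0],"twist":0,"fingers":5.5},{"travel":[-3.4,-0.4,0],"twist":0,"fingers":5.5},{"travel":[-3.4,-0.4,0],"twist":0,"fingers":5.5},{"travel":[-3.4,-0.4,0],"twist":0,"fingers":5.5},{"travel":[-3.4,-0.4,0],"twist":0,"fingers":5.5},{"travel":[-3.4,-0.4,0],"twist":0,"fingers":5.5},{"travel":[-3.4,-0.4,0],"twist":0,"fingers":5.5},{"travel":[-3.4,-0.4,0],"twist":0,"fingers":5.5},{"travel":[-3.4,-0.4,0],"twist":0,"fingers":5.5},{"travel":[-3.4,-0.4,0],"twist":0,"fingers":5.5},{"travel":[-3.4,-0.4,0],"twist":0,"fingers":5.5},{"travel":[-3.4,-0.4,0],"twist":0,"fingers":5.5},{"travel":[-3.4,-0.4,0],"twist":0,"fingers":5.5},{"travel":[-3.4,-0.1,0],"twist":0,"fingers":5.5},{"travel":[-2.0,0,0],"twist":0,"fingers":5.5},{"travel":[-0.9,0,0],"twist":0,"fingers":5.5},{"travel":[0,0,0],"twist":0,"fingers":5.5},{"travel":[0,0,0],"twist":0,"fingers":5.5},{"travel":[0,0,0],"twist":0,"fingers":5.5}]}}

```text
clock: 11.83
ee_pos: [0.6015, -0.298, 0.2504]
eef_rot: [0.706, 0.708, 0.001, -0.0]
contact_force: [0.3, -0.4, -1.2]
width: 0.705
gripper_force: 25.0
```

>>> {"fn": "drive_tool", "kwargs": {"plan": [{"travel":[0,0,1.5],"twist":0,"fingers":5.5},{"travel":[0,0,3],"twist":0,"fingers":5.5},{"travel":[0,0,3],"twist":0,"fingers":5.5},{"travel":[0,0,3],"twist":0,"fingers":5.5},{"travel":[0,0,2.5],"twist":0,"fingers":5.5},{"travel":[0,0,1.5],"twist":0,"fingers":5.5},{"travel":[0,0,0.8],"twist":0,"fingers":5.5},{"travel":[0,0,0.4],"twist":0,"fingers":5.5},{"travel":[0,0,0.2],"twist":0,"fingers":5.5},{"travel":[0,0,0.1],"twist":0,"fingers":5.5},{"travel":[0,0,0],"twist":0,"fingers":5.5},{"travel":[0,0,0],"twist":0,"fingers":5.5}]}}

```text
clock: 12.83
ee_pos: [0.6014, -0.3, 0.0916]
eef_rot: [0.707, 0.708, 0.0, 0.001]
contact_force: [0.3, 0.2, -0.6]
width: 0.708
gripper_force: 25.0
```

>>> {"fn": "drive_tool", "kwargs": {"plan": [{"travel":[0,0,0.1],"twist":0,"fingers":5.5},{"travel":[0,0,0],"twist":0,"fingers":5.5},{"travel":[0,0,0],"twist":0,"fingers":5.5}]}}

```text
clock: 13.08
ee_pos: [0.6014, -0.3002, 0.0905]
eef_rot: [0.707, 0.707, 0.0, 0.001]
contact_force: [-1.6, 0.8, 5.2]
width: 0.704
gripper_force: 25.0
```

>>> {"fn": "drive_tool", "kwargs": {"plan": [{"travel":[0,0,0],"twist":0,"fingers":8.7},{"travel":[0,0,0],"twist":0,"fingers":8.7},{"travel":[0,0,0],"twist":0,"fingers":8.7},{"travel":[0,0,0],"twist":0,"fingers":8.7},{"travel":[0,0,-1.5],"twist":0,"fingers":8.7},{"travel":[0,0,-3],"twist":0,"fingers":8.7},{"travel":[0,0,-4],"twist":0,"fingers":8.7},{"travel":[0,0,-4],"twist":0,"fingers":8.7},{"travel":[0,0,-3.5],"twist":0,"fingers":8.7},{"travel":[3.1,-1.3,0],"twist":0,"fingers":8.7},{"travel":[3.1,-1.3,0],"twist":0,"fingers":8.7},{"travel":[3.1,-1.3,0],"twist":0,"fingers":8.7},{"travel":[3.1,-1.3,0],"twist":0,"fingers":8.7},{"travel":[3.1,-1.3,0],"twist":0,"fingers":8.7},{"travel":[3.1,-1.3,0],"twist":0,"fingers":8.7},{"travel":[3.1,-1.3,0],"twist":0,"fingers":8.7},{"travel":[3.1,-1.3,0],"twist":0,"fingers":8.7},{"travel":[3.1,-1.3,0],"twist":0,"fingers":8.7},{"travel":[3.1,-1.3,0],"twist":0,"fingers":8.7}]}}

```text
clock: 14.67
ee_pos: [0.4696, 0.0113, 0.2496]
eef_rot: [0.707, 0.707, 0.0, 0.0]
contact_force: [-0.2, 0.9, 0.3]
width: 0.999
gripper_force: 0.0
```

>>> {"fn": "drive_tool", "kwargs": {"plan": [{"travel":[2.8,-1.2,0],"twist":0,"fingers":8.7},{"travel":[0,0,0],"twist":0,"fingers":8.7},{"travel":[0,0,0],"twist":0,"fingers":8.7}]}}

```text
clock: 14.92
ee_pos: [0.4581, 0.0393, 0.2496]
eef_rot: [0.706, 0.709, 0.0, -0.0]
contact_force: [1.1, -0.7, 0.0]
width: 1.003
gripper_force: 0.0
```

Run:
```python
from cell import robot
from h import *
o=robot.get_obs();print(o['ee_pos'],o['eef_rot'],o['contact_force'])
for n in("wrist","top"):
  m=robot.camera_model(n);p,d=robot.snapshot(n)
  for r in tops(m,p,d,(100,120,60),(125,255,255),.115): print(n,*r)
```

```text
[0.45810111 0.03930274 0.24963283] [ 7.05553420e-01  7.08656694e-01  2.44523525e-04 -3.35607102e-05] [ 1.08221071 -0.74392119  0.03463276]
wrist 3619 [0.4574 0.0379 0.115 ] [0.4576 0.0394 0.1149] [0.06  0.061 0.007]
top 425 [ 0.6012 -0.2981  0.1193] [ 0.6007 -0.298   0.1192] [0.059 0.058 0.017]
top 439 [0.4799 0.3347 0.1157] [0.4801 0.3345 0.1156] [0.057 0.06  0.015]
```

A stands in the pan with its top at 0.119, as it should. Now the third.

>>> {"fn": "drive_tool", "kwargs": {"plan": [{"travel":[-0.1,0,3.5],"twist":0,"fingers":8.7},{"travel":[0,0,3.5],"twist":0,"fingers":8.7},{"travel":[0,0,3.5],"twist":0,"fingers":8.7},{"travel":[0,0,3.0],"twist":0,"fingers":8.7},{"travel":[0,0,1.8],"twist":0,"fingers":8.7},{"travel":[0,0,1.1],"twist":0,"fingers":8.7},{"travel":[0,0,0],"twist":0,"fingers":8.7},{"travel":[0,0,0],"twist":0,"fingers":6.6},{"travel":[0,0,0],"twist":0,"fingers":5.5},{"travel":[0,0,0],"twist":0,"fingers":5.5},{"travel":[0,0,0],"twist":0,"fingers":5.5},{"travel":[0,0,0],"twist":0,"fingers":5.5},{"travel":[0,0,0],"twist":0,"fingers":5.5},{"travel":[0,0,0],"twist":0,"fingers":5.5}]}}

```text
clock: 16.18
ee_pos: [0.4589, 0.0371, 0.0862]
eef_rot: [0.707, 0.708, 0.001, 0.0]
contact_force: [-1.7, 0.0, 6.1]
width: 0.705
gripper_force: 25.0
```

>>> {"fn": "drive_tool", "kwargs": {"plan": [{"travel":[0,0,-0.5],"twist":0,"fingers":5.5},{"travel":[0,0,-1.5],"twist":0,"fingers":5.5},{"travel":[0,0,-2.5],"twist":0,"fingers":5.5},{"travel":[0,0,-3],"twist":0,"fingers":5.5},{"travel":[0,0,-3],"twist":0,"fingers":5.5},{"travel":[0,0,-3],"twist":0,"fingers":5.5},{"travel":[0,0,-2],"twist":0,"fingers":5.5},{"travel":[0,0,-1],"twist":0,"fingers":5.5},{"travel":[0,0,0],"twist":0,"fingers":5.5},{"travel":[0,0,0],"twist":0,"fingers":5.5},{"travel":[0,0,0],"twist":0,"fingers":5.5},{"travel":[0,0,0],"twist":0,"fingers":5.5},{"travel":[0,0,0],"twist":0,"fingers":5.5},{"travel":[0,0,0],"twist":0,"fingers":5.5},{"travel":[0,0,0],"twist":0,"fingers":5.5},{"travel":[0,0,0],"twist":0,"fingers":5.5}]}}

```text
clock: 17.52
ee_pos: [0.4585, 0.0369, 0.2503]
eef_rot: [0.707, 0.707, -0.0, -0.0]
contact_force: [0.1, -0.4, -2.6]
width: 0.709
gripper_force: 25.0
```

>>> {"fn": "drive_tool", "kwargs": {"plan": [{"travel":[0,0,0],"twist":0,"fingers":5.5},{"travel":[0,0,0],"twist":0,"fingers":5.5},{"travel":[0,0,0],"twist":0,"fingers":5.5}]}}

```text
clock: 17.77
ee_pos: [0.4585, 0.0369, 0.2505]
eef_rot: [0.707, 0.707, 0.0, -0.0]
contact_force: [0.6, 0.2, -2.2]
width: 0.709
gripper_force: 25.0
```

C is light too (~2.4 N). Carry it to the pan.

>>> {"fn": "drive_tool", "kwargs": {"plan": [{"travel":[-1.5,0,0],"twist":0,"fingers":5.5},{"travel":[-3,-0.6,0],"twist":0,"fingers":5.5},{"travel":[-3,-0.6,0],"twist":0,"fingers":5.5},{"travel":[-3,-0.6,0],"twist":0,"fingers":5.5},{"travel":[-3,-0.6,0],"twist":0,"fingers":5.5},{"travel":[-3,-0.6,0],"twist":0,"fingers":5.5},{"travel":[-3,-0.6,0],"twist":0,"fingers":5.5},{"travel":[-3,-0.6,0],"twist":0,"fingers":5.5},{"travel":[-3,-0.6,0],"twist":0,"fingers":5.5},{"travel":[-3,-0.6,0],"twist":0,"fingers":5.5},{"travel":[-3,-0.4,0],"twist":0,"fingers":5.5},{"travel":[-1.5,0,0],"twist":0,"fingers":5.5},{"travel":[-0.7,0,0],"twist":0,"fingers":5.5},{"travel":[0,0,0],"twist":0,"fingers":5.5},{"travel":[0,0,0],"twist":0,"fingers":5.5},{"travel":[0,0,0],"twist":0,"fingers":5.5}]}}

```text
clock: 19.1
ee_pos: [0.4014, -0.2987, 0.2504]
eef_rot: [0.706, 0.708, 0.0, -0.0]
contact_force: [-0.5, -0.1, -1.6]
width: 0.706
gripper_force: 25.0
```

>>> {"fn": "drive_tool", "kwargs": {"plan": [{"travel":[0,0,1.5],"twist":0,"fingers":5.5},{"travel":[0,0,3],"twist":0,"fingers":5.5},{"travel":[0,0,3],"twist":0,"fingers":5.5},{"travel":[0,0,3],"twist":0,"fingers":5.5},{"travel":[0,0,2.5],"twist":0,"fingers":5.5},{"travel":[0,0,1.5],"twist":0,"fingers":5.5},{"travel":[0,0,0.8],"twist":0,"fingers":5.5},{"travel":[0,0,0.4],"twist":0,"fingers":5.5},{"travel":[0,0,0.2],"twist":0,"fingers":5.5},{"travel":[0,0,0.1],"twist":0,"fingers":5.5},{"travel":[0,0,0],"twist":0,"fingers":5.5},{"travel":[0,0,0],"twist":0,"fingers":5.5}]}}

```text
clock: 20.1
ee_pos: [0.4014, -0.3002, 0.0913]
eef_rot: [0.707, 0.708, 0.0, 0.001]
contact_force: [-0.7, 0.4, -1.7]
width: 0.706
gripper_force: 25.0
```

>>> {"fn": "drive_tool", "kwargs": {"plan": [{"travel":[0,0,0.1],"twist":0,"fingers":5.5},{"travel":[0,0,0],"twist":0,"fingers":5.5},{"travel":[0,0,0],"twist":0,"fingers":5.5}]}}

```text
clock: 20.35
ee_pos: [0.4014, -0.3004, 0.0902]
eef_rot: [0.707, 0.707, 0.0, 0.001]
contact_force: [-1.6, 0.4, 6.3]
width: 0.71
gripper_force: 25.0
```

>>> {"fn": "drive_tool", "kwargs": {"plan": [{"travel":[0,0,0],"twist":0,"fingers":8.7},{"travel":[0,0,0],"twist":0,"fingers":8.7},{"travel":[0,0,0],"twist":0,"fingers":8.7},{"travel":[0,0,0],"twist":0,"fingers":8.7},{"travel":[0,0,-1.5],"twist":0,"fingers":8.7},{"travel":[0,0,-3],"twist":0,"fingers":8.7},{"travel":[0,0,-4],"twist":0,"fingers":8.7},{"travel":[0,0,-4],"twist":0,"fingers":8.7},{"travel":[0,0,-3.5],"twist":0,"fingers":8.7}]}}

```text
clock: 21.1
ee_pos: [0.4005, -0.3004, 0.2519]
eef_rot: [0.707, 0.707, 0.0, 0.0]
contact_force: [1.4, -0.6, 0.4]
width: 0.999
gripper_force: 0.0
```

>>> {"fn": "drive_tool", "kwargs": {"plan": [{"travel":[2,0,0],"twist":0,"fingers":8.7},{"travel":[3.3,0.4,0],"twist":0,"fingers":8.7},{"travel":[3.3,0.4,0],"twist":0,"fingers":8.7},{"travel":[3.3,0.4,0],"twist":0,"fingers":8.7},{"travel":[3.3,0.4,0],"twist":0,"fingers":8.7},{"travel":[3.3,0.4,0],"twist":0,"fingers":8.7},{"travel":[3.3,0.4,0],"twist":0,"fingers":8.7},{"travel":[3.3,0.4,0],"twist":0,"fingers":8.7},{"travel":[3.3,0.4,0],"twist":0,"fingers":8.7},{"travel":[3.3,0.4,0],"twist":0,"fingers":8.7},{"travel":[3.3,0.4,0],"twist":0,"fingers":8.7},{"travel":[3.3,0.4,0],"twist":0,"fingers":8.7},{"travel":[3.3,0.4,0],"twist":0,"fingers":8.7},{"travel":[3.3,0.4,0],"twist":0,"fingers":8.7},{"travel":[3.3,0.4,0],"twist":0,"fingers":8.7},{"travel":[3.3,0.4,0],"twist":0,"fingers":8.7},{"travel":[3.3,0.4,0],"twist":0,"fingers":8.7},{"travel":[3.3,0.4,0],"twist":0,"fingers":8.7},{"travel":[3.3,0.4,0],"twist":0,"fingers":8.7},{"travel":[2.1,0.7,0],"twist":0,"fingers":8.7}]}}

```text
clock: 22.77
ee_pos: [0.4779, 0.3388, 0.249]
eef_rot: [0.706, 0.709, -0.0, -0.001]
contact_force: [-0.4, 0.2, 0.5]
width: 0.998
gripper_force: 0.0
```

>>> {"fn": "drive_tool", "kwargs": {"plan": [{"travel":[0,0,0],"twist":0,"fingers":8.7},{"travel":[0,0,0],"twist":0,"fingers":8.7}]}}

```text
clock: 22.93
ee_pos: [0.4789, 0.3359, 0.2487]
eef_rot: [0.706, 0.708, -0.001, -0.0]
contact_force: [0.8, -0.7, 0.4]
width: 1.004
gripper_force: 0.0
```

Run:
```python
from cell import robot
from h import *
o=robot.get_obs();print(o['ee_pos'],o['eef_rot'],o['contact_force'])
for n in("wrist","top"):
  m=robot.camera_model(n);p,d=robot.snapshot(n)
  for r in tops(m,p,d,(100,120,60),(125,255,255),.115): print(n,*r)
```

```text
[0.47889619 0.33590472 0.24872238] [ 7.06100769e-01  7.08111083e-01 -6.30568899e-04 -4.04638785e-05] [ 0.8108898  -0.65992222  0.39473278]
wrist 3649 [0.4795 0.3352 0.115 ] [0.4792 0.3364 0.1149] [0.061 0.061 0.007]
top 424 [ 0.6012 -0.2984  0.1195] [ 0.6007 -0.298   0.1194] [0.06  0.058 0.019]
top 173 [0.4651 0.2852 0.1156] [0.4869 0.3194 0.1278] [0.087 0.111 0.491]
top 441 [ 0.4022 -0.2969  0.1192] [ 0.4011 -0.2967  0.119 ] [0.059 0.058 0.015]
```

>>> {"fn": "drive_tool", "kwargs": {"plan": [{"travel":[-0.1,0.1,3.5],"twist":0,"fingers":8.7},{"travel":[0,0,3.5],"twist":0,"fingers":8.7},{"travel":[0,0,3.5],"twist":0,"fingers":8.7},{"travel":[0,0,3.0],"twist":0,"fingers":8.7},{"travel":[0,0,1.8],"twist":0,"fingers":8.7},{"travel":[0,0,1.1],"twist":0,"fingers":8.7},{"travel":[0,0,0],"twist":0,"fingers":8.7},{"travel":[0,0,0],"twist":0,"fingers":6.6},{"travel":[0,0,0],"twist":0,"fingers":5.5},{"travel":[0,0,0],"twist":0,"fingers":5.5},{"travel":[0,0,0],"twist":0,"fingers":5.5},{"travel":[0,0,0],"twist":0,"fingers":5.5},{"travel":[0,0,0],"twist":0,"fingers":5.5},{"travel":[0,0,0],"twist":0,"fingers":5.5}]}}

```text
clock: 24.2
ee_pos: [0.4805, 0.3343, 0.0864]
eef_rot: [0.707, 0.708, 0.001, -0.0]
contact_force: [-1.3, -0.8, 6.3]
width: 0.708
gripper_force: 25.0
```

>>> {"fn": "drive_tool", "kwargs": {"plan": [{"travel":[0,0,-0.5],"twist":0,"fingers":5.5},{"travel":[0,0,-1.5],"twist":0,"fingers":5.5},{"travel":[0,0,-2.5],"twist":0,"fingers":5.5},{"travel":[0,0,-3],"twist":0,"fingers":5.5},{"travel":[0,0,-3],"twist":0,"fingers":5.5},{"travel":[0,0,-3],"twist":0,"fingers":5.5},{"travel":[0,0,-3],"twist":0,"fingers":5.5},{"travel":[0,0,-2],"twist":0,"fingers":5.5},{"travel":[0,0,-1],"twist":0,"fingers":5.5},{"travel":[0,0,-0.7],"twist":0,"fingers":5.5},{"travel":[0,0,0],"twist":0,"fingers":5.5},{"travel":[0,0,0],"twist":0,"fingers":5.5},{"travel":[0,0,0],"twist":0,"fingers":5.5},{"travel":[0,0,0],"twist":0,"fingers":5.5},{"travel":[0,0,0],"twist":0,"fingers":5.5},{"travel":[0,0,0],"twist":0,"fingers":5.5},{"travel":[0,0,0],"twist":0,"fingers":5.5},{"travel":[0,0,0],"twist":0,"fingers":5.5},{"travel":[0,0,0],"twist":0,"fingers":5.5},{"travel":[0,0,0],"twist":0,"fingers":5.5}]}}

```text
clock: 25.87
ee_pos: [0.4802, 0.334, 0.2876]
eef_rot: [0.707, 0.707, 0.0, -0.0]
contact_force: [0.5, 0.4, -4.8]
width: 0.703
gripper_force: 25.0
```

Run:
```python
from cell import robot
from h import *
p,d=robot.snapshot("scene");cv2.imwrite("pics/s2.png",p[:,:,::-1])
o=robot.get_obs();print(o['ee_pos'],o['contact_force'],o['gripper_force'],o['width'],np.abs(o['joint_vel']).max())
```

```text
[0.48021912 0.33399475 0.28758394] [ 1.11364083  0.30769204 -4.59158237] 24.99840823933482 0.707572900878729 0.002411529714641695
```

View pics/s2.png

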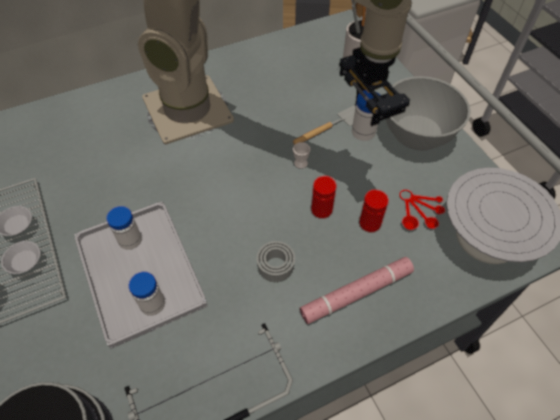

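The scene view shows both light canisters upright in the pan at (122,225) and (146,290). The heaviest is held upright at (365,115), and the bystanders have not moved.

```bash
python3 -c "
from cell import robot
print(robot.job_done())"
```

```text
the job is handed in; nothing more can be done
None
```

The job is handed in (no verdict was returned): the heaviest canister (about 5 N, against about 2 N for each of the others) is held upright and still about 20 cm above the trolley, and the two lighter ones stand upright in the sheet pan.

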